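# Open a bottle warmer's filler hatch and lock it open

### The arm

A 6-joint arm with a two-finger parallel gripper is mounted at the origin on the work surface. World frame = base frame: x ahead of the robot, y to its left, z up, the work surface at z = 0. Lengths are in m, angles in rad, forces in N, time in s.
With the tool pointing down it reaches from about 0.35 to 0.775 m from the base axis. Payload 7.3 kg.
Tool frame: the origin (TCP) lies at the very end of the fingers, on their centre line; the grasp point (between the pads) lies 19 mm behind it; z points along the fingers, y is the line along which they close (so a half turn about z gives the same grasp; the last joint's range is limited). The gripper opens to 92 mm and grips with 3 to 60 N. Pads are 19 mm wide; open, the fingers measure 130 mm over their backs; the gripper's body (75 mm by 190 mm) begins 47 mm behind the grasp point.
Start: joints at [-1.334, 0.342, 1.524, -0, 1.275, -0.146], TCP at [0.196, -0.487, 0.227] pointing down, gripper open.
Joint ranges: [-2.53, 2.53], [-0.77, 2.02], [0.04, 2.7], [-1, 4.14], [0.28, 2.66], [-3.11, 3.11]. Speed limits (rad/s): [2.57, 2.57, 3.14, 3.14, 3.14, 3.14].

### API

Orientations are given as [roll, pitch, yaw] about the fixed x, y, z axes, in that order (R = Rz(yaw) Ry(pitch) Rx(roll)).
In Python, from cell import * gives the robot as it stands.
- The arm moves only by the tool step_arm, never from a script. Its argument "commands" is a list of rows, each a list of 7 numbers: the opening, from 0 (shut) to 1 (fully open), then the shift along the world's x, y, z in cm, then the turn, a rotation vector about the world's x, y, z in rad. A call has 1 to 5 rows; each row is the pose to reach, as a shift and turn from the pose commanded when the call began; what a row does not reach only later rows make up. A row lasts 1/12 s, in which the tool goes at most 41.7 mm and 7.16 degrees, less where a joint would pass 70% of its speed; a pose out of reach is approached as far as the arm can. A call with a gripper value outside its range is refused whole. The fingers move at their own pace and stop on an object; "grip_force" is the grip in N (left out, the last holds). Time passes only in rows, so rows that repeat a pose let the fingers close. It gives the time, the measured TCP pose, the force, the opening and the grip force at its end, in the units of the state.
- observe(): the state, without advancing time (a new reading comes with each control period).
- read_camera(name): name is "scene" or "top" or "wrist"; returns the picture (400x640x3 uint8, red, green, blue); there is no depth.
- camera_model(name): a dict with "vfov" (degrees; the focal length in pixels is half the picture's height over the tangent of half this angle, whatever the lens; pixels are square), "cx", "cy" (the principal point, pixels), "k1" (the pictures are not rectified: a ray, as slopes to the right and down, at radius r is drawn at 1 + k1 r^2 times it, then the intrinsics apply), "world_to_cam" (4x4, takes a point from world to camera coordinates). Camera axes: x right, y up, looking along -z (the intrinsics and any distortion apply to the point x, -y, -z); pixel columns grow to the right and rows downward; lengths in m; the calibration is good to about 2 mm. A picture is of the moment at which its call begins: read the wrist's pose just before it. camera_model takes no time and is no camera call; for the wrist camera it gives the pose at the moment of the call.
- hand_in(): hands the job in; it is judged then, once.
The state is a dict: "time": time; "qpos": joint angles; "qvel": joint speeds; "joint_efforts": joint torques, N m; "tool_pos": TCP position; "tool_rot": TCP orientation; "contact_force": force on the tool from outside, world axes, zero at the start; "torque": the same for the moment, N m; "opening": finger opening in m; "grip_force": force on a finger pad.
Only numpy, scipy, OpenCV 4.12 (cv2) and the standard library are available. Lean on these libraries where they do the work, as an engineer would, in place of code of your own. Each camera call takes 0.05 s, during which the arm holds its last target. There are 200 camera calls.

### The job

Open the sliding filler cover on the bottle warmer's sloping deck and leave it secured: draw the lock slide all the way down to free the cover, slide the cover fully open to its end stop, then push the lock slide fully home again so that its tongue holds the cover open. Leave the formula container, espresso cup, saucer and funnel standing undisturbed.

Things in the scene. Friction and masses are not known exactly. Their poses are not given: they have to be found in the camera images.
- warmer: white bottle warmer fixed to the ledge, 250 mm along its x. Origin on the ledge below the middle of its sloping deck (250 by 150 mm), z up. The deck rises at 35 degrees towards its +y: lower edge 45, middle 88, upper edge 131 mm high; the low side is open. The filler opening, a dark hole 44 by 26 mm in the -x half of the upper deck, is under the cover at the start
- column_foot (a point): middle of the deck's upper edge, where the warmer's 250 mm wide, 100 mm deep column rises to 275 mm above the ledge (bottle in red sleeve and knob on top, to 338 mm). A fascia stands 10 mm out from the column between 190 and 275 mm height. An upright gripper has no room over the cover's grip beside it: tilt the tool square to the deck. Axes of the warmer
- cover_grip (a point): centre of the cover's black grip, a fin 10 mm thick along x, 20 mm long along y, its top 39 mm and this point 30 mm off the deck. Axes: x along the deck (the way it opens), y up the slope, z square out of the deck. A steel rail 6 mm high runs along x, 10 mm up the slope from this point
- cover_plate (a point): middle of the top face of the bare aluminium cover, 104 mm (x) by 50 mm (y), 6 mm off the deck; same axes as cover_grip. Its lower edge has two notches 18 mm wide and 11 mm deep, 35 mm either side of the middle
- cover (a joint): the cover's slide in m: about 0 closed (as found), 0.070 at the end stop, fully open; grows along the grip's x. Friction about 2.5 N; it stays where it is left. With the lock home it has only 3 mm of play
- lock_grip (a point): centre of the lock slide's black block grip, 24 mm (x) by 14 mm (y), its top 39 mm and this point 30 mm off the deck. Axes as for cover_grip: x along the deck, y up the slope, z out of the deck. It stands on a steel plate 36 by 34 mm in the lower half of the deck; steel rails 6 mm high run up the slope beside the plate, 19 to 22 mm from the point in x
- tongue_tip (a point): upper end of the lock slide's steel tongue, 12 mm wide, 32 mm long, which points up the slope into a notch of the cover with 3 mm of play each side; axes of lock_grip
- lock (a joint): the lock slide in m: about 0 fully home (tongue in a notch), 0.016 fully drawn; grows down the slope (-y of the grip). The tongue is clear of the cover from 0.010. It goes home only where a notch faces the tongue: cover closed, or fully open within 3 mm. Friction about 2.5 N; it stays where it is left
- formula: loose clear plastic formula container with a twist cap, 72 mm across, 100 mm high; origin under its centre. Leave alone
- espresso: loose white ceramic espresso cup, 62 mm across, 58 mm high; origin under its centre. Leave alone
- saucer: loose steel saucer, 124 mm across, 14 mm high; origin under its centre. Leave alone
- funnel: loose aluminium funnel, mouth down on the saucer, 66 mm across, 70 mm high; origin at the centre of its lower rim. Leave alone

How it is judged:
By the outcome, as a careful person would: the job done as asked, in the order asked, and still so for the second after the job is handed in, with the robot touching nothing.
It also fails if it takes over 48 s, if anything falls off the work surface, if the arm or the gripper's body presses on something with over 40 N, if the wrist force passes 120 N, or if a joint passes its speed limit or range.

## Working session

There is one attempt and no reset: what is moved stays moved. The work goes in short steps, Python scripts to look and compute and a tool call to move; the robot and the scene stay as the last step left them, time stands still between calls to the robot, and variables do not carry over. Pictures are saved under pics/ and viewed, at most 10 in all, crops included, and the job is handed in when it is done.

Besides the shell and the picture viewer there is one more tool, called by a JSON object that holds its "op" and its "data", one argument or row to a line. step_arm: Moves the arm, as the interface text tells. Its arguments: {"type":"object","properties":{"commands":{"type":"array"},"grip_force":{"type":"number"}},"required":["commands"]}

```bash
mkdir -p pics
cat > h.py <<'E'
from cell import *
import numpy as np, cv2
def snap(n,f):
    m=camera_model(n); p=read_camera(n); cv2.imwrite('pics/'+f,p[:,:,::-1]); np.save('pics/'+f[:-4]+'.npy',p); np.save('pics/'+f[:-4]+'_m.npy',m,allow_pickle=True); return p,m
def ld(f): return np.load(f'pics/{f}.npy'),np.load(f'pics/{f}_m.npy',allow_pickle=True).item()
def ray(m,u,v):
    f=200/np.tan(np.radians(m['vfov'])/2); d=np.array([(u-m['cx'])/f,(v-m['cy'])/f]); s=d.copy()
    for _ in range(30): s=d/(1+m['k1']*(s@s))
    T=np.linalg.inv(m['world_to_cam']); w=T[:3,:3]@np.array([s[0],-s[1],-1]); return T[:3,3],w/np.linalg.norm(w)
def proj(m,P):
    f=200/np.tan(np.radians(m['vfov'])/2); c=m['world_to_cam']@np.append(P,1); s=np.array([c[0],-c[1]])/-c[2]; s=s*(1+m['k1']*(s@s)); return s*f+[m['cx'],m['cy']]
def plane(m,u,v,p0,n):
    o,d=ray(m,u,v); return o+d*(((np.array(p0)-o)@n)/(d@n))
def tri(obs):
    A=0;b=0
    for m,u,v in obs:
        o,d=ray(m,u,v); M=np.eye(3)-np.outer(d,d); A=A+M; b=b+M@o
    return np.linalg.solve(A,b)
E
python3 - <<'E'
from h import *
s=observe();print(s)
a,_=snap('scene','s0.png');b,_=snap('top','t0.png')
for n in('scene','top'):
    m=camera_model(n);print(n,m['vfov'],m['k1'],np.linalg.inv(m['world_to_cam']).round(3))
E
```

```text
{'time': 0.0, 'qpos': array([-1.33401603e+00,  3.42714304e-01,  1.52501244e+00, -2.22101884e-07,
        1.27540602e+00, -1.46001202e-01]), 'qvel': array([-0.00125228,  0.00031574,  0.00123622, -0.0001174 , -0.00091884,
       -0.00015289]), 'joint_efforts': array([-1.22250778e-03, -4.31246281e+01, -2.44219655e+01,  7.16268551e-02,
        5.59550640e-02, -1.17703407e-04]), 'tool_pos': array([ 0.19601192, -0.48659668,  0.22605094]), 'tool_rot': array([-3.14006890e+00, -2.23849472e-04,  3.82781391e-01]), 'contact_force': array([ 0.22073226, -0.15639134,  0.2127231 ]), 'torque': array([-0.00061566,  0.01013673, -0.01655237]), 'grip_force': 0.0, 'opening': 0.09179063269219012}
scene 51.265190692458816 -0.11232112691932274 [[ 0.617 -0.518  0.593  1.044]
 [ 0.787  0.422 -0.451 -0.267]
 [-0.016  0.744  0.668  0.565]
 [ 0.     0.     0.     1.   ]]
top 42.02690750027456 -0.07027009329563849 [[-0.018  0.984 -0.179  0.463]
 [-1.    -0.02  -0.006  0.038]
 [-0.009  0.179  0.984  1.055]
 [ 0.     0.     0.     1.   ]]
```

View pics/s0.png

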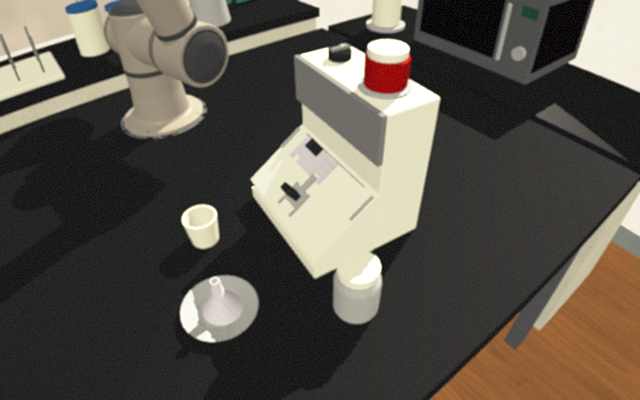

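View pics/t0.png

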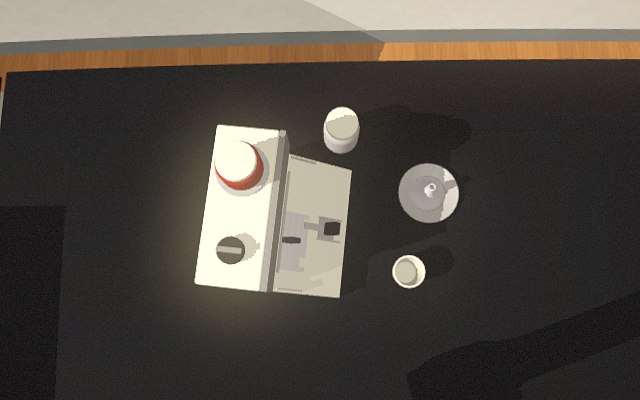

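The top view (image up = world +x, right = −y) shows the warmer with its column to the left and the deck dropping to the right. The cover grip is near (291,240) and the lock grip near (332,229). The lower deck corners are near (352,170) and (340,298). In the scene view the cover grip is at (314,146) and the lock grip at (290,191). Next I'll zoom in on both.

Run:
```python
from h import *
a,_=ld('t0');b,_=ld('s0')
A=cv2.resize(a[150:310,262:362],None,fx=3.75,fy=3.75,interpolation=2)
B=cv2.resize(b[115:285,240:350],None,fx=3.5,fy=3.5,interpolation=2)
c=np.zeros((600,800,3),np.uint8);c[:A.shape[0],:A.shape[1]]=A;c[:B.shape[0],400:400+B.shape[1]]=B
cv2.imwrite('pics/z0.png',c[:,:,::-1])
```

```text
(no output)
```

View pics/z0.png

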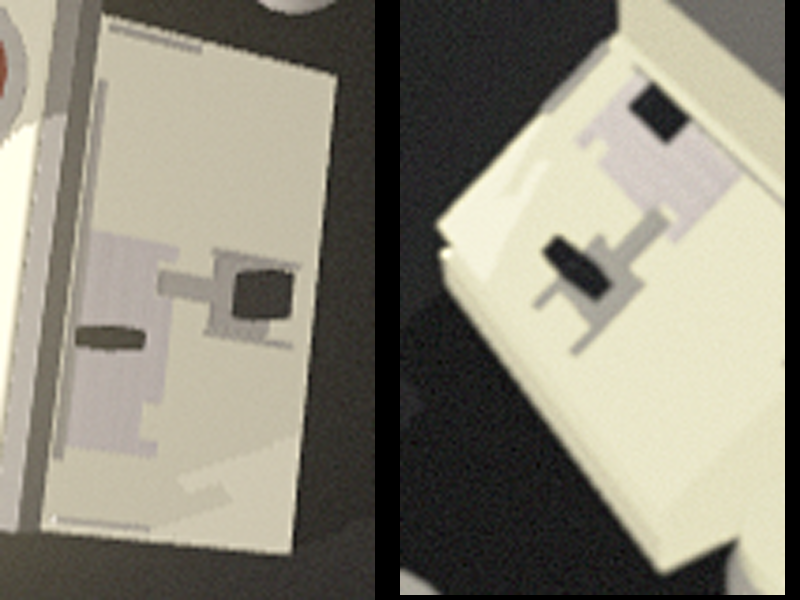

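The zoom gives, in top pixels, lower deck corners (351.6,170.3) and (339.9,297.2), cover grip (291.3,240.1) and lock grip (331.9,228.4). In scene pixels the cover grip is (314.3,146.7) and the lock grip (290.6,191.6). The tongue sits in the cover's +x notch.

Run:
```python
from h import *
from scipy.spatial.transform import Rotation as R
a,mt=ld('t0');b,ms=ld('s0')
z=np.array([0,0,1.])
P=plane(mt,351.6,170.3,[0,0,.045],z);Q=plane(mt,339.9,297.2,[0,0,.045],z)
x=P-Q;print(P,Q,np.linalg.norm(x));yaw=np.arctan2(x[1],x[0]);print('yaw',yaw)
W=R.from_euler('xyz',[np.radians(35),0,yaw]).as_matrix()
c=tri([(mt,291.3,240.1),(ms,314.3,146.7)]);l=tri([(mt,331.9,228.4),(ms,290.6,191.6)])
print('c',c,'l',l)
n=W[:,2];mid=(P+Q)/2
for k in(c,l): print('local rel low edge mid',W.T@(k-mid))
for nm,u,v in(('c',291.3,240.1),('l',331.9,228.4)): 
  p=plane(mt,u,v,mid+.030*n,n); print(nm,p,W.T@(p-mid))
for u,v in((348,131),(429,193),(409,271)):print(plane(mt,u,v,[0,0,.0],z))
# tool rot: z=-n, y along deck x
for Y in (W[:,0],-W[:,0]):
  T=np.c_[np.cross(Y,-n),Y,-n];print(R.from_matrix(T).as_euler('xyz'))
  c0=R.from_euler('xyz',observe()['tool_rot']);print((R.from_matrix(T)*c0.inv()).as_rotvec())
for Y in (W[:,1],-W[:,1]):
  T=np.c_[np.cross(Y,-n),Y,-n];print('alongy',(R.from_matrix(T)*c0.inv()).as_rotvec())
```

```text
[ 0.69446229 -0.01454582  0.045     ] [0.44698118 0.01460379 0.045     ] 0.24919189206165215
yaw -0.1172449923511406
c [0.5497642  0.10112725 0.13914315] l [0.57462375 0.02842809 0.089548  ]
local rel low edge mid [-0.03263978  0.1342364   0.02093423]
local rel low edge mid [0.0005532  0.04902905 0.02005255]
c [0.54816869 0.09940626 0.14888296] [-0.03402302  0.13826997  0.03      ]
l [0.57280837 0.02769931 0.1010361 ] [-0.00116447  0.05485152  0.03      ]
[ 0.78982444 -0.01175559  0.        ]
[ 0.65368267 -0.1752244   0.        ]
[ 0.49525072 -0.12649818  0.        ]
[ 3.14159265 -0.61086524  1.45355133]
[ 0.50762576 -0.38980959  1.03549915]
[-3.14159265  0.61086524 -1.68804132]
[ 0.4430091   0.58233415 -1.99501374]
alongy [ 0.10920126 -0.81933949  2.53375069]
alongy [ 0.61022841  0.08169987 -0.48432022]
```

{"op": "step_arm", "data": {
  "commands": [
    [1,2.4,3,0.6,0.034,-0.026,0.069],
    [1,4.8,6,1.2,0.068,-0.052,0.138],
    [1,7.2,9,1.8,0.101,-0.078,0.207],
    [1,9.6,12,2.4,0.135,-0.104,0.276],
    [1,12,15,3,0.169,-0.13,0.345]
  ]
}}

```text
time: 0.52
tool_pos: [0.3168, -0.3353, 0.2569]
tool_rot: [-3.065, -0.201, 0.724]
contact_force: [-0.2, -0.5, -0.5]
opening: 0.0919
grip_force: 0.0
```

{"op": "step_arm", "data": {
  "commands": [
    [1,2.4,3,0,0.034,-0.026,0.069],
    [1,4.8,6,0,0.068,-0.052,0.138],
    [1,7.2,9,0,0.101,-0.078,0.207],
    [1,9.6,12,0,0.135,-0.104,0.276],
    [1,12,15,0,0.169,-0.13,0.345]
  ]
}}

```text
time: 0.93
tool_pos: [0.4369, -0.1853, 0.2567]
tool_rot: [-3.061, -0.413, 1.07]
contact_force: [1.3, -0.5, -0.9]
opening: 0.0917
grip_force: 0.0
```

{"op": "step_arm", "data": {
  "commands": [
    [1,2.4,3,-0.8,0.034,-0.026,0.069],
    [1,5,6,-2,0.068,-0.052,0.138],
    [1,7.5,9,-3.5,0.101,-0.078,0.207],
    [1,10,12,-5,0.135,-0.104,0.276],
    [1,12.8,14.7,-6,0.169,-0.13,0.345]
  ]
}}

```text
time: 1.35
tool_pos: [0.5641, -0.0379, 0.1952]
tool_rot: [3.141, -0.613, 1.456]
contact_force: [1.0, -1.0, -0.5]
opening: 0.092
grip_force: 0.0
```

Run:
```python
from h import *
p,m=snap('wrist','w1.png');print(m['vfov'],m['k1'],np.linalg.inv(m['world_to_cam']).round(3))
```

```text
63.46890115783355 -0.06037679174756804 [[ 0.993  0.108 -0.039  0.562]
 [-0.115  0.938 -0.326 -0.068]
 [ 0.001  0.328  0.945  0.366]
 [ 0.     0.     0.     1.   ]]
```

View pics/w1.png

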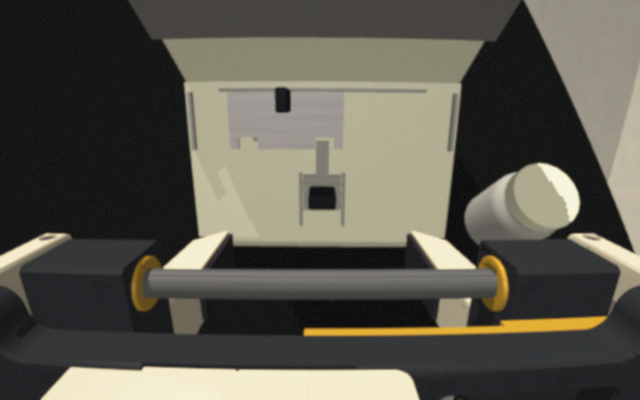

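Wrist view: the lock block is at about (322,198) between rails at x 301 and 344. The cover grip is at (283,100), the deck's lower edge is at row ~244 and the upper edge at row ~82.

```bash
cat >> h.py <<'E'
from scipy.spatial.transform import Rotation as R
W=R.from_euler('xyz',[np.radians(35),0,-0.117]).as_matrix(); n=W[:,2]; mid=np.array([.5707,0,.045])
def loc(m,u,v,h): return W.T@(plane(m,u,v,mid+h*n,n)-mid)
E
python3 - <<'E'
from h import *
p,m=ld('w1'); g=p.max(2)
for nm,(r0,r1,c0,c1) in dict(lock=(183,215,302,343),cov=(80,118,268,298)).items():
    k=np.argwhere(g[r0:r1,c0:c1]<60)+[r0,c0]; 
    a,b=k.min(0),k.max(0)+1; print(nm,a,b,len(k))
    for h in(.006,.039): print(h,loc(m,b[1],b[0],h),loc(m,a[1],a[0],h),loc(m,(a[1]+b[1])/2,(a[0]+b[0])/2,h))
print('rails',loc(m,301,200,.006),loc(m,344.5,200,.006))
print('low corners',loc(m,201,246,0),loc(m,448,246,0));print('up corners',loc(m,186,82,0),loc(m,462,82,0))
print('tongue',loc(m,322.5,139,.003))
_,mt=ld('t0')
for h in(.03,.039): print('top',loc(mt,291.3,240.1,h),loc(mt,331.9,228.4,h))
s=observe();print('tcp',W.T@(s['tool_pos']-mid))
E
```

```text
lock [187 309] [209 336] 565
0.006 [0.01509578 0.03327306 0.006     ] [-0.01071234  0.05498041  0.006     ] [0.00206595 0.04423205 0.006     ]
0.039 [0.01328128 0.0438463  0.039     ] [-0.0096503   0.06313418  0.039     ] [0.00170374 0.05358381 0.039     ]
cov [ 88 276] [112 290] 322
0.006 [-0.02720038  0.12361342  0.006     ] [-0.03906503  0.14410845  0.006     ] [-0.03317767  0.1339348   0.006     ]
0.039 [-0.02430061  0.12411744  0.039     ] [-0.03484284  0.14232812  0.039     ] [-0.02961168  0.13328841  0.039     ]
rails [-0.01842254  0.04220402  0.006     ] [0.02305632 0.04229695 0.006     ]
low corners [-1.21972837e-01 -8.82333355e-03  2.88841669e-17] [ 1.31121933e-01 -8.33946133e-03 -5.61052267e-18]
up corners [-1.20708843e-01  1.50335253e-01 -2.03635350e-17] [1.26892376e-01 1.51058465e-01 4.97505498e-18]
tongue [0.00182605 0.09953437 0.003     ]
top [-0.03398353  0.13831588  0.03      ] [-0.00114203  0.05489004  0.03      ]
top [-0.03486966  0.14362509  0.039     ] [-0.00240579  0.06115855  0.039     ]
tcp [0.00055914 0.05684836 0.14045351]
```

Run:
```python
from h import *
_,m=ld('w1');_,mt=ld('t0')
for nm,t,w in (('cov+x',(310,215.9),(344,149)),('cov-x',(303.6,271.9),(230,149)),('rail+',(289.7,171.9),(426,91.5)),('rail-',(277.7,272.1),(219.5,90)),('low+',(351.6,170.3),(448,246)),('low-',(339.9,297.2),(201,246)),('cg',(291.3,240.1),(283,100)),('lg',(331.9,228.4),(322.5,198))):
    P=tri([(mt,*t),(m,*w)]);print(nm,P.round(4),(W.T@(P-mid)).round(4), (proj(m,P)-w).round(1),(proj(mt,P)-t).round(1))
```

```text
cov+x [0.5984 0.0676 0.1025] [0.0196 0.0906 0.0067] [-2.   0.3] [-0. -1.]
cov-x [0.4951 0.0812 0.0993] [-0.0845  0.09    0.0032] [-0.8  0.5] [-0.2 -0.4]
rail+ [0.6753 0.1022 0.1304] [0.092  0.1421 0.0047] [-1.4 -0.1] [ 0.2 -0.6]
rail- [0.4943 0.1255 0.1287] [-0.0905  0.1428  0.0022] [-0.4  0.2] [-0.1 -0.2]
low+ [ 0.7004 -0.0182  0.032 ] [ 0.131  -0.0098 -0.009 ] [-3.5 -2.2] [ 1.4 -1.5]
low- [0.4452 0.0122 0.0255] [-0.1261 -0.0132 -0.0145] [ 1.4 -1.9] [1.  0.7]
cg [0.5499 0.1003 0.1388] [-0.0323  0.1334  0.0211] [-0.9  0.3] [-0.1 -0.5]
lg [0.5751 0.0277 0.0882] [0.0011 0.0477 0.0193] [-0.9  0.3] [-0.1 -0.4]
```

{"op": "step_arm", "data": {
  "commands": [
    [0.8,0.2,1.5,-2.5,0,0,0],
    [0.6,0.4,3.2,-5.3,0,0,0],
    [0.6,0.6,4.8,-8,0,0,0],
    [0.6,0.8,5.9,-10,0,0,0],
    [0.6,0.87,6.55,-11,0,0,0]
  ],
  "grip_force": 30
}}

```text
time: 1.82
tool_pos: [0.5713, 0.0273, 0.0839]
tool_rot: [-3.138, -0.611, 1.451]
contact_force: [0.1, 0.5, -0.4]
opening: 0.0629
grip_force: 0.0
```

{"op": "step_arm", "data": {
  "commands": [
    [0.25,0,0,0,0,0,0],
    [0.1,0,0,0,0,0,0],
    [0.1,0,0,0,0,0,0],
    [0.1,0,0,0,0,0,0],
    [0.1,0,0,0,0,0,0]
  ]
}}

```text
time: 2.23
tool_pos: [0.5735, 0.0245, 0.0879]
tool_rot: [3.137, -0.61, 1.454]
contact_force: [0.7, 0.5, -0.0]
opening: 0.0295
grip_force: 0.0
```

{"op": "step_arm", "data": {
  "commands": [
    [0.1,0,0,0,0,0,0],
    [0.1,0,0,0,0,0,0],
    [0.1,0,0,0,0,0,0]
  ]
}}

```text
time: 2.48
tool_pos: [0.5736, 0.0247, 0.0877]
tool_rot: [3.137, -0.61, 1.454]
contact_force: [0.1, -3.6, 6.1]
opening: 0.0234
grip_force: 30.0
```

Run:
```python
from h import *
s=observe();print(W.T@(s['tool_pos']-mid),s['opening'],s['grip_force'],s['contact_force']);p,m=snap('wrist','w2.png')
```

```text
[2.48590476e-05 4.48381967e-02 2.06727240e-02] 0.023381937585240813 30.000774264335632 [ 0.09140974 -3.60380667  6.05332277]
```

View pics/w2.png

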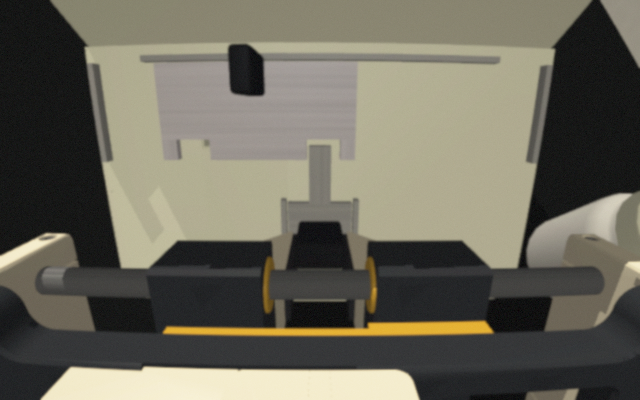

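The fingers hold the lock block (opening 23.4 mm, 30 N), and the tongue (320,150) is still in the right notch. I'll draw it down the slope.

{"op": "step_arm", "data": {
  "commands": [
    [0.1,-0.03,-0.28,-0.2,0,0,0],
    [0.1,-0.06,-0.57,-0.4,0,0,0],
    [0.1,-0.1,-0.85,-0.6,0,0,0],
    [0.1,-0.13,-1.14,-0.8,0,0,0],
    [0.1,-0.16,-1.38,-0.97,0,0,0]
  ]
}}

```text
time: 2.95
tool_pos: [0.5721, 0.0126, 0.0791]
tool_rot: [3.138, -0.614, 1.453]
contact_force: [1.3, 8.6, 16.5]
opening: 0.0235
grip_force: 30.0
```

{"op": "step_arm", "data": {
  "commands": [
    [0.1,-0.01,-0.12,-0.08,0,0,0],
    [0.1,-0.01,-0.12,-0.08,0,0,0],
    [0.1,-0.01,-0.12,-0.08,0,0,0]
  ]
}}

```text
time: 3.2
tool_pos: [0.5722, 0.0127, 0.0791]
tool_rot: [3.137, -0.616, 1.455]
contact_force: [1.3, 8.1, 14.1]
opening: 0.0233
grip_force: 30.0
```

Run:
```python
from h import *
s=observe();print(W.T@(s['tool_pos']-mid),s['opening'],W.T@s['contact_force']);p,m=snap('wrist','w3.png')
q,_=ld('w2')
for a in(q,p): print(a[130:235:3,319].max(1))
```

```text
[-3.06408729e-05  2.99841170e-02  2.06148178e-02] 0.023346289671862197 [ 0.36071465 14.80327112  6.82818724]
[155 155 154 168 181 133 127 127 126 125 125 127 124 125 124 123 125 124
 124 125 124 124 123 124 125 121 123 121 121 118 100  25  20  17  17]
[180 181 178 177 178 128 124 126 125 125 126 126 126 122 125 123 122 122
 122 122 124 123 124 122 125 119 123 121 120 121  90  23  18  17  12]
```

Contact force shows the lock at its stop (15 N up the slope, no slip in the image). Release, back off and go to the cover grip.

{"op": "step_arm", "data": {
  "commands": [
    [0.5,0,0,0,0,0,0],
    [0.5,0,0,0,0,0,0],
    [0.5,0,0,0,0,0,0],
    [0.5,-0.17,-1.42,2.05,0,0,0],
    [0.5,-0.34,-2.85,4.1,0,0,0]
  ]
}}

```text
time: 3.67
tool_pos: [0.5664, -0.0175, 0.1163]
tool_rot: [-3.138, -0.611, 1.451]
contact_force: [1.0, 0.5, -0.1]
opening: 0.0453
grip_force: 0.0
```

{"op": "step_arm", "data": {
  "commands": [
    [0.5,-0.5,2.2,1.5,0,0,0],
    [0.5,-1,4.5,3,0,0,0],
    [0.5,-1.6,6.8,4.6,0,0,0],
    [0.5,-2.16,9.08,6.14,0,0,0],
    [0.5,-2.16,9.08,6.14,0,0,0]
  ]
}}

```text
time: 4.08
tool_pos: [0.5454, 0.0759, 0.1812]
tool_rot: [3.137, -0.611, 1.458]
contact_force: [-0.0, -0.1, 0.6]
opening: 0.0457
grip_force: 0.0
```

Run:
```python
from h import *
p,m=snap('wrist','w4.png');s=observe();print(W.T@(s['tool_pos']-mid),s['opening'],W.T@s['contact_force'])
```

```text
[-0.03343162  0.13525125  0.06982126] 0.04596967694352122 [ 0.4181487  -1.20018262  0.15672689]
```

View pics/w4.png

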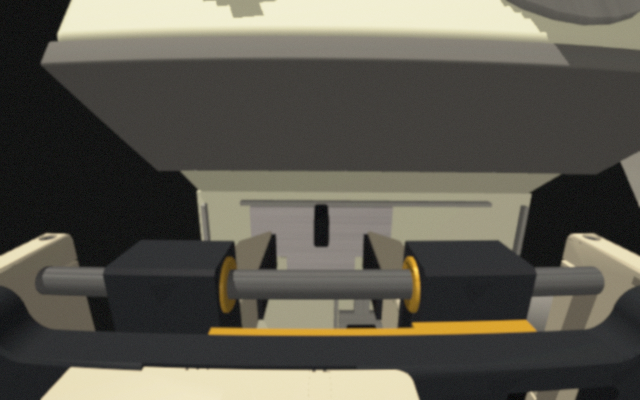

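The fin (321,226) is centred between the fingers (275 to 370). I'll descend and close.

{"op": "step_arm", "data": {
  "commands": [
    [0.5,0.1,1,-1.45,0,0,0],
    [0.5,0.24,2,-2.9,0,0,0],
    [0.5,0.36,3,-4.35,0,0,0],
    [0.2,0.36,3,-4.35,0,0,0],
    [0,0.36,3,-4.35,0,0,0]
  ]
}}

```text
time: 4.55
tool_pos: [0.5493, 0.1023, 0.134]
tool_rot: [-3.14, -0.61, 1.451]
contact_force: [0.6, 0.5, 0.2]
opening: 0.0372
grip_force: 0.0
```

{"op": "step_arm", "data": {
  "commands": [
    [0,0,0,0,0,0,0],
    [0,0,0,0,0,0,0],
    [0,0,0,0,0,0,0],
    [0,0,0,0,0,0,0],
    [0,0,0,0,0,0,0]
  ]
}}

```text
time: 4.97
tool_pos: [0.55, 0.1023, 0.1356]
tool_rot: [3.138, -0.61, 1.453]
contact_force: [-1.1, -2.6, 1.9]
opening: 0.0095
grip_force: 30.0
```

{"op": "step_arm", "data": {
  "commands": [
    [0,0.7,-0.08,0,0,0,0],
    [0,1.4,-0.17,0,0,0,0],
    [0,2.1,-0.25,0,0,0,0],
    [0,2.8,-0.33,0,0,0,0],
    [0,3.5,-0.42,0,0,0,0]
  ]
}}

```text
time: 5.38
tool_pos: [0.585, 0.098, 0.1357]
tool_rot: [3.139, -0.61, 1.453]
contact_force: [-3.1, -4.1, 3.9]
opening: 0.0101
grip_force: 30.0
```

{"op": "step_arm", "data": {
  "commands": [
    [0,0.7,-0.08,0,0,0,0],
    [0,1.4,-0.17,0,0,0,0],
    [0,2.1,-0.25,0,0,0,0],
    [0,2.8,-0.33,0,0,0,0],
    [0,3.4,-0.41,0,0,0,0]
  ]
}}

```text
time: 5.8
tool_pos: [0.6177, 0.0942, 0.1355]
tool_rot: [-3.14, -0.61, 1.453]
contact_force: [-31.2, -9.9, 20.7]
opening: 0.0099
grip_force: 30.0
```

{"op": "step_arm", "data": {
  "commands": [
    [0,0.15,-0.02,0,0,0,0],
    [0,0.3,-0.04,0,0,0,0],
    [0,0.3,-0.04,0,0,0,0]
  ]
}}

```text
time: 6.05
tool_pos: [0.6176, 0.0942, 0.1356]
tool_rot: [-3.133, -0.611, 1.453]
contact_force: [-21.2, -6.9, 14.7]
opening: 0.0098
grip_force: 30.0
```

Run:
```python
from h import *
s=observe();print(W.T@(s['tool_pos']-mid),s['opening'],W.T@s['contact_force'])
```

```text
[0.03554964 0.13306322 0.01740654] 0.009845489101689735 [-20.21100499   0.78536944  17.35651916]
```

The cover is at its stop (about 68 mm of measured travel, 20 N reaction). Release, back off and return above the lock.

{"op": "step_arm", "data": {
  "commands": [
    [0.5,0,0,0,0,0,0],
    [0.5,0,0,0,0,0,0],
    [0.5,0,0,0,0,0,0],
    [0.5,-0.18,-1.5,2.17,0,0,0],
    [0.5,-0.36,-3,4.35,0,0,0]
  ]
}}

```text
time: 6.47
tool_pos: [0.6176, 0.0647, 0.1779]
tool_rot: [-3.14, -0.611, 1.452]
contact_force: [0.3, 0.2, 0.5]
opening: 0.0385
grip_force: 0.0
```

{"op": "step_arm", "data": {
  "commands": [
    [0.5,-1.2,-2,-1.5,0,0,0],
    [0.5,-2.4,-4,-3,0,0,0],
    [0.5,-3.6,-6,-4.5,0,0,0],
    [0.5,-4.85,-7.9,-5.9,0,0,0],
    [0.5,-4.85,-7.9,-5.9,0,0,0]
  ]
}}

```text
time: 6.88
tool_pos: [0.5676, -0.0176, 0.1169]
tool_rot: [-3.138, -0.61, 1.447]
contact_force: [0.6, -0.2, -0.8]
opening: 0.0458
grip_force: 0.0
```

Run:
```python
from h import *
p,m=snap('wrist','w5.png');s=observe();print(W.T@(s['tool_pos']-mid),s['opening'],W.T@s['contact_force'])
```

```text
[0.00020971 0.02865775 0.06949624] 0.046061618554668705 [ 0.46808196 -0.00666903  0.38272539]
```

View pics/w5.png

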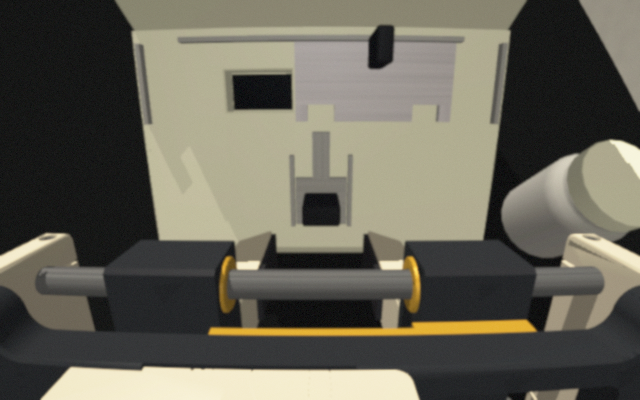

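The filler opening (262,92) is uncovered. The cover's notch (308 to 333) faces the tongue (313 to 329), and the lock block is at (321,209). I'll grip it and push it home.

{"op": "step_arm", "data": {
  "commands": [
    [0.5,0.13,1.05,-1.4,0,0,0],
    [0.5,0.25,2.1,-2.75,0,0,0],
    [0.5,0.38,3.2,-4.1,0,0,0],
    [0.3,0.38,3.2,-4.1,0,0,0],
    [0.1,0.38,3.2,-4.1,0,0,0]
  ]
}}

```text
time: 7.35
tool_pos: [0.5738, 0.0181, 0.0789]
tool_rot: [3.14, -0.611, 1.455]
contact_force: [-0.1, -0.1, -0.6]
opening: 0.0368
grip_force: 0.0
```

{"op": "step_arm", "data": {
  "commands": [
    [0.1,0,0,0,0,0,0],
    [0.1,0,0,0,0,0,0],
    [0.1,0,0,0,0,0,0],
    [0.1,0,0,0,0,0,0]
  ]
}}

```text
time: 7.68
tool_pos: [0.5728, 0.017, 0.0796]
tool_rot: [3.141, -0.611, 1.453]
contact_force: [-5.8, -0.4, 3.3]
opening: 0.0236
grip_force: 30.0
```

{"op": "step_arm", "data": {
  "commands": [
    [0.1,0.03,0.28,0.2,0,0,0],
    [0.1,0.06,0.57,0.4,0,0,0],
    [0.1,0.1,0.85,0.6,0,0,0],
    [0.1,0.13,1.14,0.8,0,0,0],
    [0.1,0.16,1.38,0.97,0,0,0]
  ]
}}

```text
time: 8.1
tool_pos: [0.5744, 0.0299, 0.0888]
tool_rot: [3.14, -0.609, 1.453]
contact_force: [-5.9, -3.1, 1.0]
opening: 0.0235
grip_force: 30.0
```

Run:
```python
from h import *
s=observe();print(s['time'],W.T@(s['tool_pos']-mid),s['opening'],s['grip_force'],W.T@s['contact_force'])
```

```text
8.1 [0.00017104 0.04981786 0.01857051] 0.023526920576801846 30.00157356262207 [-5.46396148 -2.49825463  3.00108365]
```

{"op": "step_arm", "data": {
  "commands": [
    [0.1,0.01,0.12,0.08,0,0,0],
    [0.1,0.02,0.2,0.14,0,0,0],
    [0.1,0.02,0.2,0.14,0,0,0]
  ]
}}

```text
time: 8.35
tool_pos: [0.5744, 0.0301, 0.089]
tool_rot: [3.14, -0.605, 1.453]
contact_force: [-6.0, -10.2, -2.7]
opening: 0.0236
grip_force: 30.0
```

Run:
```python
from h import *
s=observe();print(s['time'],W.T@(s['tool_pos']-mid),s['opening'],s['grip_force'],W.T@s['contact_force'])
```

```text
8.35 [0.00019207 0.05009583 0.01859913] 0.023621451371439034 30.001593232154846 [ -4.79623347 -10.39531893   3.96049759]
```

{"op": "step_arm", "data": {
  "commands": [
    [0.5,0,0,0,0,0,0],
    [0.5,0,0,0,0,0,0],
    [0.5,0,0,0,0,0,0],
    [0.5,-0.17,-1.42,2.05,0,0,0],
    [0.5,-0.34,-2.85,4.1,0,0,0]
  ]
}}

```text
time: 8.77
tool_pos: [0.5713, 0.005, 0.1308]
tool_rot: [-3.141, -0.611, 1.453]
contact_force: [-0.4, -0.2, 0.6]
opening: 0.0458
grip_force: 0.0
```

{"op": "step_arm", "data": {
  "commands": [
    [0.5,-0.17,-1.42,2.05,0,0,0],
    [0.5,-0.34,-2.85,4.1,0,0,0],
    [0.5,-0.34,-2.85,4.1,0,0,0]
  ]
}}

```text
time: 9.02
tool_pos: [0.5706, -0.027, 0.1759]
tool_rot: [3.13, -0.608, 1.456]
contact_force: [0.7, -1.1, 0.6]
opening: 0.0461
grip_force: 0.0
```

Run:
```python
from h import *
p,m=snap('wrist','w6.png');q,_=snap('top','t6.png')
c=np.vstack([cv2.resize(p[0:260],(800,325)),np.pad(cv2.resize(q[90:310,180:480],(375,275)),((0,0),(0,425),(0,0)))])
cv2.imwrite('pics/z6.png',c[:,:,::-1]);print(observe()['contact_force'],observe()['time'])
```

```text
[-0.85311696 -0.19700309 -0.24501206] 9.1167
```

View pics/z6.png

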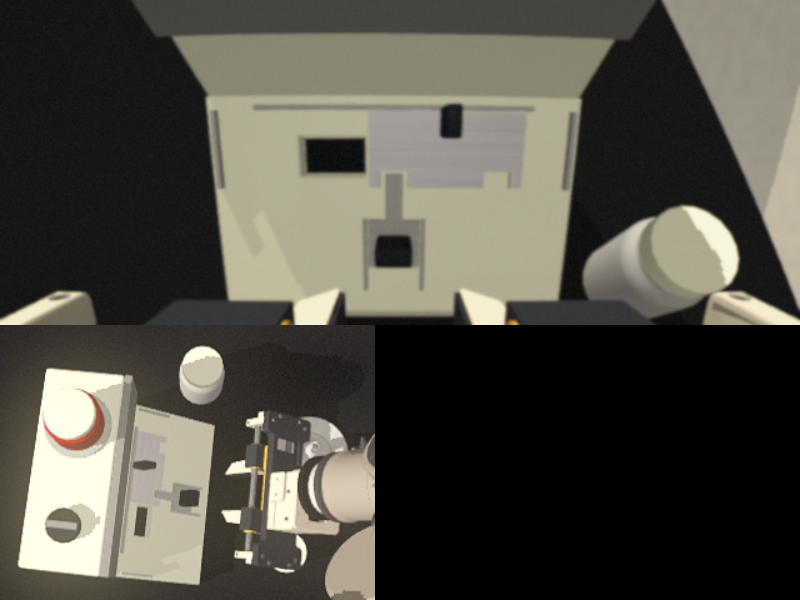

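The tongue (394,185 in the picture) sits fully in the cover's left notch. The filler opening is clear and the loose objects are standing. The gripper is well away, so I'm handing in.

```bash
python3 -c "
from cell import *
print(hand_in())"
```

```text
the job is handed in; nothing more can be done
None
```

The filler cover is fully open with the lock slide pushed home and its tongue in the cover's notch; the formula container, espresso cup, saucer and funnel were not touched, and the job was handed in at about 9 s.

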